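# Put the mixed-up katoris back in their own thali slots

## Robot

A 7-joint arm with a two-finger parallel gripper is mounted at the origin on the work surface. World frame = base frame: x ahead of the robot, y to its left, z up, the work surface at z = 0. Lengths are in mm, angles in rad, forces in N, time in s.
With the tool pointing down it reaches from about 400 to 875 mm from the base axis. Payload 6.5 kg.
Tool frame: the origin (TCP) lies midway between the tips of the shut fingers; the grasp point (between the pads) lies 19 mm behind it; z points along the fingers, y is the direction in which the jaws open and shut (so a half turn about z gives the same grasp; the last joint's range is limited). The gripper opens to 85 mm and grips with 20 to 120 N. Pads are 22 mm wide; open, the fingers measure 114 mm over their backs; the gripper's body (76 mm by 85 mm) begins 54 mm behind the grasp point. The pads swing forward as they close: fully open they stand 13 mm farther back than shut.
Start: joints at [-1.256, 0.536, -0.004, 1.538, 0.003, 1.067, -0.071], TCP at [241.576, 603.433, 231.29] pointing down, gripper open.
Joint ranges: [-2.7, 2.7], [-0.37, 2.16], [-1.27, 1.26], [0.24, 2.4], [-1.31, 4.45], [0.19, 1.91], [-2.76, 2.76]. Speed limits (rad/s): [2.39, 2.39, 3.14, 3.14, 3.14, 3.14, 3.14].

## Interface

Orientations are given as [roll, pitch, yaw] about the fixed x, y, z axes, in that order (R = Rz(yaw) Ry(pitch) Rx(roll)).
In Python, from plant import r gives the robot as it stands.
- The arm moves only by the tool arm_command, never from a script. Its argument "targets" is a list of rows, each an object with "linear": the shift along the tool's x, y, z in cm, a list of three; "turn": the turn, a rotation vector about the tool's x, y, z in rad, a list of three; "jaw": the gripper's target within -1 to 1 (fully open at 1, half-way at 0, shut at -1). A call has 1 to 20 rows; each row is the pose to reach, as a shift and turn from the pose commanded when the call began, along the tool's axes at that moment; what a row does not reach only later rows make up. A row lasts 1/12 s, in which the tool goes at most 41.7 mm and 7.16 degrees, less where a joint would pass 70% of its speed; a pose out of reach is approached as far as the arm can. A call with a gripper value outside its range is refused whole. The fingers move at their own pace and stop on an object; the grip force is fixed at half the most. Time passes only in rows, so rows that repeat a pose let the fingers close. It gives the time, the measured TCP pose, the force and the opening at its end, in the units of the state.
- r.state(): the state, without advancing time (a new reading comes with each control period).
- r.read_camera(name): name is "side" or "top" or "wrist"; returns a dict with "frame" (420x560x3 uint8, blue, green, red), "depth" (420x560 float32, mm along the optical axis (not along the pixel's ray), 0 where there is no reading), "camera_matrix" (3x3 intrinsics, pixels), "R" (3x3) and "t" (3): a world point X has camera coordinates R X + t. Camera axes: x right, y down, z forward; pixel columns grow to the right and rows downward; lengths in mm; the calibration is good to about 2 mm. A picture is of the moment at which its call begins.
- r.finish_job(): hands the job in, once; it reports no verdict.
Trained networks look in a picture, given as the dict that the camera call returned (one of the last four; its "shot" number tells which), for a name from the list of things; names that differ only in an ending like _2 or _b are one class to them, and where a whole thing is asked for, a point or a joint stands for the part that bears it (a point fixed in the world has none). Each returns a list of dicts, best first, with "p" (0 to 1); they miss things now and then, are a little off and sometimes report something else, mostly with a low value. They report only what shows in the picture. A call takes as long as a camera call. They do not tell look-alikes from the thing itself.
- r.look_for(target, picture): "xy" ([column, row] in pixels, amid what is visible of it).
The state is a dict: "t": time; "joint_pos": joint angles; "joint_vel": joint speeds; "effort": joint torques, N m; "ee_pos": TCP position; "tool_rot": TCP orientation; "contact_force": force on the tool from outside, world axes, zero at the start; "torque": the same for the moment, N m; "opening": finger opening in mm.
Only numpy, scipy, OpenCV 4.12 (cv2) and the standard library are available. Lean on these libraries where they do the work, as an engineer would, in place of code of your own. Each camera call takes 0.05 s, during which the arm holds its last target.

## Task

The four lidded katoris on the thali are in each other's slots: put each one into the slot of its own lid's colour, standing flat inside the rim, with the plain copper slot as the free place to park one on the way (empty again at the end). Keep the katoris upright throughout and leave the salt shaker on the thali standing where it is.

Things in the scene. Friction and masses are not known exactly. Their poses are not given: they have to be found in the camera images.
- red_katori_center (a point): centre (half-way up) of the red-lidded katori: a loose round steel pot, 54 mm wide, 60 mm tall in all, 100 to 200 g. Straight upright wall from 6 to 41 mm above its underside, then the fixed red lid (55 mm wide, to 49 mm) with a knob 16 mm wide and 11 mm tall on top. Its underside is 30 mm below this point; z is up its axis. Grip it across the wall
- blue_katori_center (a point): centre (half-way up) of the blue-lidded katori: a loose round steel pot, 54 mm wide, 60 mm tall in all, 100 to 200 g. Straight upright wall from 6 to 41 mm above its underside, then the fixed blue lid (55 mm wide, to 49 mm) with a knob 16 mm wide and 11 mm tall on top. Its underside is 30 mm below this point; z is up its axis. Grip it across the wall
- green_katori_center (a point): centre (half-way up) of the green-lidded katori: a loose round steel pot, 54 mm wide, 60 mm tall in all, 100 to 200 g. Straight upright wall from 6 to 41 mm above its underside, then the fixed green lid (55 mm wide, to 49 mm) with a knob 16 mm wide and 11 mm tall on top. Its underside is 30 mm below this point; z is up its axis. Grip it across the wall
- black_katori_center (a point): centre (half-way up) of the black-lidded katori: a loose round steel pot, 54 mm wide, 60 mm tall in all, 100 to 200 g. Straight upright wall from 6 to 41 mm above its underside, then the fixed black lid (55 mm wide, to 49 mm) with a knob 16 mm wide and 11 mm tall on top. Its underside is 30 mm below this point; z is up its axis. Grip it across the wall
- red_slot: the red slot, home of the red-lidded katori: a fixed round shallow red well on the thali, 84 mm wide outside, 76 mm inside. Origin at the centre of its underside, 4 mm above the table; its flat floor is 2 mm and its rim 6 mm above the origin
- blue_slot: the blue slot, home of the blue-lidded katori: a fixed round shallow blue well on the thali, 84 mm wide outside, 76 mm inside. Origin at the centre of its underside, 4 mm above the table; its flat floor is 2 mm and its rim 6 mm above the origin
- green_slot: the green slot, home of the green-lidded katori: a fixed round shallow green well on the thali, 84 mm wide outside, 76 mm inside. Origin at the centre of its underside, 4 mm above the table; its flat floor is 2 mm and its rim 6 mm above the origin
- black_slot: the black slot, home of the black-lidded katori: a fixed round shallow black well on the thali, 84 mm wide outside, 76 mm inside. Origin at the centre of its underside, 4 mm above the table; its flat floor is 2 mm and its rim 6 mm above the origin
- spare_slot: the free slot, empty at first: same size, origin and heights as the coloured slots, but bare copper. The five slots lie on one fixed round steel thali (344 mm wide, its outer rim 10 mm above the table): one in the middle, four around it 110 mm from the middle, any colour in any place; neighbours at least 110 mm apart between centres
- salt_center (a point): centre (half-way up) of the loose salt shaker that stands on the thali between two slots, 29 mm wide and 44 mm tall, white with a pink cap; not to be disturbed
Mind the look-alikes: they are no part of the job. What is meant by the black_slot is not purple or white, and is the smaller of those in its own colour.

How it is judged:
By the outcome, as a careful person would: the job done as asked, in the order asked, and still so for the second after the job is handed in, with the robot touching nothing.
It also fails if it takes over 128 s, if anything falls off the work surface, if the arm or the gripper's body presses on something with over 40 N, if the wrist force passes 120 N, or if a joint passes its speed limit or range.

## Working session

There is one attempt and no reset: what is moved stays moved. The work goes in short steps, Python scripts to look and compute and a tool call to move; the robot and the scene stay as the last step left them, time stands still between calls to the robot, and variables do not carry over. Pictures are saved under pics/ and viewed, and the job is handed in when it is done.

Besides the shell and the picture viewer there is one more tool, called after "Call:" as a command line: name --argument value ..., lists and objects as JSON in quotes. arm_command: Moves the arm, as the interface text tells. Its arguments: {"type":"object","properties":{"targets":{"type":"array","items":{"type":"object","properties":{"linear":{"type":"array","items":{"type":"number"}},"turn":{"type":"array","items":{"type":"number"}},"jaw":{"type":"number"}}}}},"required":["targets"]}

```bash
ls; mkdir -p pics
python3 - <<'E'
from plant import r
import cv2
s=r.state();print(s)
for n in ["top","side","wrist"]:
    p=r.read_camera(n);cv2.imwrite(f"pics/{n}0.png",p["frame"]);print(n,p["camera_matrix"].tolist(),p["R"].tolist(),p["t"].tolist())
E
```

```text
pics
{'t': 0.0, 'joint_pos': array([-1.256186  ,  0.53717212, -0.00443456,  1.53887546,  0.00258207,
        1.06728454, -0.07125055]), 'joint_vel': array([-0.00232502,  0.00155261,  0.00021611, -0.00038062,  0.00244594,
       -0.00044384,  0.00030124]), 'effort': array([ 4.16561243e-04, -5.83416581e+01,  1.04899976e+00, -2.59099066e+01,
        1.23863915e-02,  9.59560275e-03, -1.92536440e-06]), 'ee_pos': array([241.36745451, 602.84526209, 230.40834713]), 'tool_rot': array([-3.13986263e+00,  1.13712461e-04,  2.76079166e+00]), 'contact_force': array([-0.65513206, -0.55140347,  0.57755472]), 'torque': array([-0.0408379 ,  0.00533011, -0.03601341]), 'opening': 85.88599352389176}
top [[398.14620526527733, 0.0, 279.5248540133726], [0.0, 398.14620526527733, 203.8072733027536], [0.0, 0.0, 1.0]] [[-0.016362706531790356, -0.9994621022464241, 0.02842125979109858], [-0.9863094270504327, 0.011469398230339288, -0.16450582669219155], [0.16409136463081164, -0.03072391702554382, -0.9859665638226307]] [-21.415438412253803, 519.2759282823358, 956.2907664402777]
side [[501.38869174618316, 0.0, 278.86697258207295], [0.0, 501.38869174618316, 213.83916360219965], [0.0, 0.0, 1.0]] [[0.9793511566952238, -0.20208859859394357, -0.005613394522371343], [-0.1016601969512376, -0.4682801837415534, -0.8777122956133251], [0.17474700637082005, 0.860159210747239, -0.47915510633940206]] [-538.787659805428, 102.7824599190531, 1120.2989819730697]
wrist [[312.8956190237037, 0.0, 278.2267861663727], [0.0, 312.8956190237037, 205.7939661987901], [0.0, 0.0, 1.0]] [[0.3712991910339643, 0.9285131134862398, -0.000555717208402275], [0.8844824994487644, -0.35350972932792246, 0.30450218297964377], [0.28253781854186005, -0.11355293635389209, -0.9525114759093555]] [-649.9937914810031, -39.50349506292118, 378.74865641518926]
```

View pics/top0.png

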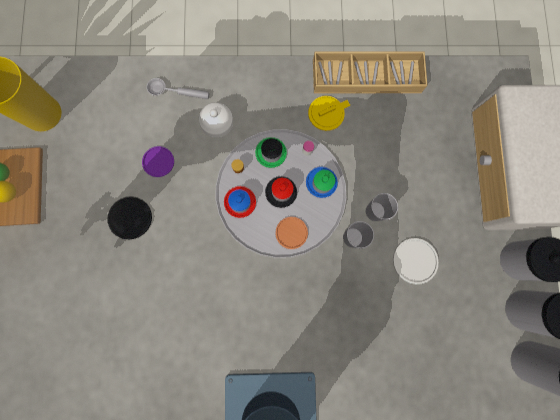

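View pics/side0.png

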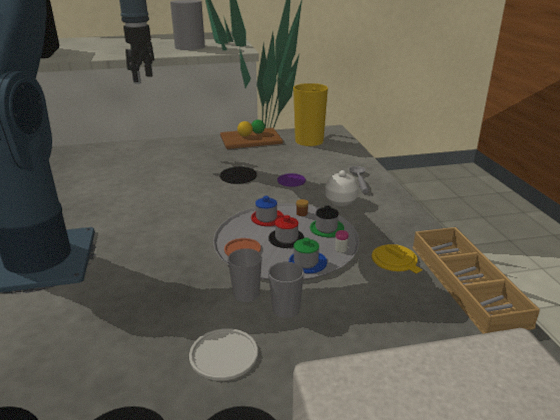

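View pics/wrist0.png

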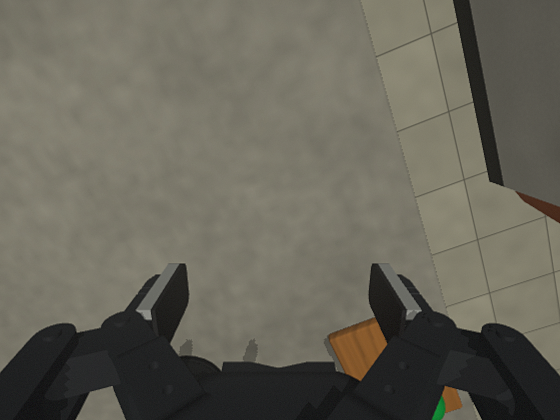

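The top view shows the thali centred near (282,193). Black/green-slot is at (271,152), green/blue-slot at (322,182), blue/red-slot at (239,201), red/black-slot in the middle at (281,191), and the empty copper slot at (292,232). The salt shaker with its pink cap is near (308,147), with a second orange shaker at (238,166). The purple and large black discs off the thali are look-alikes.

```bash
cat > h.py <<'E'
import numpy as np, cv2
def ray(p,uv,z):
    K=p["camera_matrix"];d=np.linalg.solve(K,[uv[0],uv[1],1.]);R=p["R"];t=p["t"]
    c=-R.T@t; w=R.T@d; return c+w*(z-c[2])/w[2]
def proj(p,X):
    c=p["R"]@np.asarray(X,float)+p["t"];q=p["camera_matrix"]@c;return q[:2]/q[2]
def cloud(p):
    K=p["camera_matrix"];h,w=p["depth"].shape;v,u=np.mgrid[:h,:w]
    z=p["depth"];P=np.stack([(u-K[0,2])*z/K[0,0],(v-K[1,2])*z/K[1,1],z],-1)
    return (P-p["t"])@p["R"]
E
python3 - <<'E'
from plant import r
from h import *
names=[f"{c}_katori_center" for c in "red blue green black".split()]+[f"{c}_slot" for c in "red blue green black spare".split()]+["salt_center"]
for cam in ["top","side"]:
    p=r.read_camera(cam);C=cloud(p)
    for n in names:
        z=10 if "slot" in n else (36 if "kat" in n else 26)
        for d in r.look_for(n,p)[:2]:
            u=d["xy"];print(cam,n,round(float(d["p"]),2),np.round(u,1),ray(p,u,z).round(),C[int(round(u[1])),int(round(u[0]))].round())
    if cam=="top":
        np.save("c.npy",C);cv2.imwrite("pics/crop.png",cv2.resize(p["frame"][90:270,190:430],None,fx=3.3,fy=3.3,interpolation=cv2.INTER_CUBIC))
E
```

```text
top red_katori_center 0.87 [282.2 190.9] [553. -36.  36.] [549. -35.  57.]
top blue_katori_center 0.66 [239.8 197.6] [537.  71.  36.] [531.  69.  63.]
top blue_katori_center 0.66 [290.5 229.7] [454. -55.  36.] [456. -56.   5.]
top green_katori_center 0.83 [323.8 181.3] [ 577. -143.   36.] [ 571. -140.   65.]
top green_katori_center 0.57 [312.7 188.8] [ 558. -114.   36.] [ 564. -119.    5.]
top black_katori_center 0.72 [268.4 149.3] [663.  -2.  36.] [659.  -1.  53.]
top red_slot 0.76 [244.1 208.6] [513.  62.  10.] [506.  60.  46.]
top blue_slot 0.85 [313.1 190.4] [ 559. -118.   10.] [ 561. -119.    4.]
top green_slot 0.88 [268.3 160.9] [640.  -2.  10.] [639.  -1.  13.]
top black_slot 0.87 [414.2 257.6] [ 381. -373.   10.] [ 380. -374.    4.]
top black_slot 0.78 [159.3 163.9] [634. 283.  10.] [636. 286.   1.]
top spare_slot 0.9 [290.6 231.1] [453. -57.  10.] [454. -58.   5.]
top salt_center 0.45 [306.6 144.5] [ 679. -103.   26.] [ 673. -102.   48.]
side blue_katori_center 0.86 [265.6 210.5] [528.  55.  36.] [527.  42.  44.]
side green_katori_center 0.72 [303.1 252.3] [ 573. -148.   36.] [ 567. -169.   50.]
side black_katori_center 0.95 [327.8 219.1] [666. -20.  36.] [660. -40.  48.]
side red_slot 0.56 [262.3 221.1] [518.  50.  10.] [518.  55.   7.]
side blue_slot 0.61 [313.9 268.6] [ 590. -176.   10.] [ 591. -174.    7.]
side blue_slot 0.37 [266.7 210.2] [539. 104.  10.] [530.  48.  41.]
side green_slot 0.68 [320.3 230.5] [647. -25.  10.] [646. -26.  12.]
side black_slot 0.86 [224.8 356. ] [ 376. -392.   10.] [ 377. -386.    5.]
side black_slot 0.68 [235.8 174.5] [490. 345.  10.] [493. 363.   4.]
side spare_slot 0.94 [239.8 245.1] [448. -50.  10.] [449. -47.   9.]
side salt_center 0.55 [340.4 240.4] [ 671. -104.   26.] [ 666. -117.   36.]
```

View pics/crop.png

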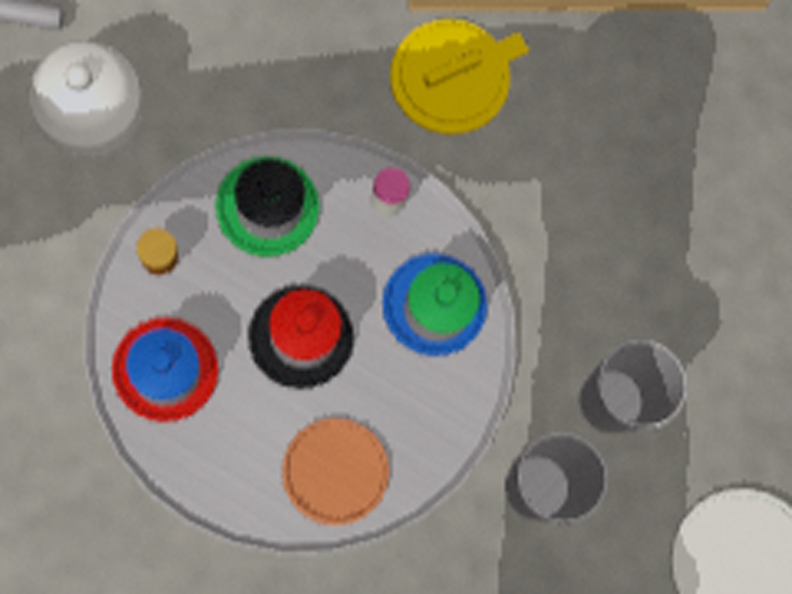

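```bash
cat > meas.py <<'E'
from h import *
# rectified plane image: col = (100 - y)/s , row=(720-x)/s
S=0.5; X0=740; Y0=170
def rect(p,z,n=680):
    H=[];src=[];dst=[]
    for (c,rw) in [(0,0),(n,0),(n,n),(0,n)]:
        dst.append([c,rw]);src.append(proj(p,[X0-rw*S,Y0-c*S,z]))
    M=cv2.getPerspectiveTransform(np.float32(src),np.float32(dst))
    return cv2.warpPerspective(p["frame"],M,(n,n),flags=cv2.INTER_CUBIC)
def mask(im,col):
    h=cv2.cvtColor(im,cv2.COLOR_BGR2HSV).astype(int);H,Sa,V=h[...,0],h[...,1],h[...,2]
    if col=="red": m=((H<6)|(H>170))&(Sa>150)
    if col=="blue": m=(abs(H-108)<12)&(Sa>130)
    if col=="green": m=(abs(H-65)<18)&(Sa>110)
    if col=="black": m=(V<55)
    if col=="spare": m=(H>=6)&(H<18)&(Sa>100)
    return (m*255).astype(np.uint8)
def circ(p,col,z,near,rad,rng=None):
    """centre of coloured disc of radius rad (mm) near xy, via best edge match"""
    im=rect(p,z);m=mask(im,col)
    c0=(Y0-near[1])/S;r0=(X0-near[0])/S
    w=np.zeros_like(m);cv2.circle(w,(int(c0),int(r0)),int((rad+12)/S),255,-1);m=m&w
    m=cv2.morphologyEx(m,cv2.MORPH_OPEN,np.ones((5,5)))
    pts=cv2.findNonZero(m)
    if pts is None or len(pts)<50:return None
    hull=cv2.convexHull(pts)[:,0].astype(float)
    (c,rw),R=cv2.minEnclosingCircle(hull.astype(np.float32))
    # robust lsq with fixed/free radius
    from scipy.optimize import least_squares
    hh=np.concatenate([np.linspace(hull[i],hull[(i+1)%len(hull)],max(2,int(np.hypot(*(hull[i]-hull[(i+1)%len(hull)]))//2)),endpoint=False) for i in range(len(hull))])
    f=least_squares(lambda q:np.hypot(hh[:,0]-q[0],hh[:,1]-q[1])-q[2],[c,rw,R],loss="soft_l1")
    return np.round([X0-f.x[1]*S,Y0-f.x[0]*S,f.x[2]*S,np.abs(f.fun).mean()*S],1)
SL=dict(green=(650,-5),blue=(570,-135),red=(530,68),black=(548,-35),spare=(452,-57))
E
python3 - <<'E'
from plant import r
from meas import *
p=r.read_camera("top")
cv2.imwrite("pics/rect10.png",rect(p,10))
for k,v in SL.items(): print("slot",k,circ(p,k,10,v,42))
K=dict(red=(548,-35),blue=(530,68),green=(570,-138),black=(655,-3))
for k,v in K.items(): print("lid",k,circ(p,k,47,v,27.5))
C=cloud(p)
for k,v in K.items():
    d=np.hypot(C[...,0]-v[0],C[...,1]-v[1]); m=(d<45)&(C[...,2]>40)&(C[...,2]<75); q=C[m]
    print(k,q.mean(0).round(1),q.min(0).round(),q.max(0).round(),m.sum())
for v in [(673,-102),(625,80),]:
    d=np.hypot(C[...,0]-v[0],C[...,1]-v[1]); m=(d<35)&(C[...,2]>35)&(C[...,2]<80); q=C[m]
    print(q.mean(0).round(1),q.max(0).round(),m.sum())
print([ (int(u),int(v),C[v,u].round()) for u,v in [(238,166),(370,200),(382,200),(214,112),(346,230),(358,230)]])
E
```

```text
slot green [ 6.636e+02 -8.200e+00  4.110e+01  3.000e-01]
slot blue [ 581.8 -139.2   40.4    1.9]
slot red [5.318e+02 7.370e+01 4.100e+01 2.000e-01]
slot black [556.4 -33.5  40.2   1. ]
slot spare [ 4.498e+02 -5.870e+01  4.120e+01  2.000e-01]
lid red [ 5.593e+02 -3.580e+01  2.800e+01  2.000e-01]
lid blue [5.289e+02 7.280e+01 2.660e+01 2.000e-01]
lid green [ 5.783e+02 -1.425e+02  2.710e+01  3.000e-01]
lid black [ 6.633e+02 -1.000e+01  2.660e+01  3.000e-01]
red [557.5 -35.1  53.5] [532. -61.  40.] [584. -10.  70.] 365
blue [529.   72.6  53.6] [503.  47.  41.] [558. 100.  68.] 375
green [ 577.4 -141.1   53.2] [ 552. -168.   40.] [ 606. -116.   69.] 361
black [661.4  -9.9  53.3] [636. -37.  40.] [690.  16.  68.] 356
[ 668.8 -104.4   46.7] [685. -91.  52.] 103
[623.1  78.3  38.4] [638.  94.  43.] 116
[(238, 166, array([619.,  76.,  39.])), (370, 200, array([ 534., -271.,   -5.])), (382, 200, array([ 527., -291.,   34.])), (214, 112, array([745., 132.,  87.])), (346, 230, array([ 449., -191.,   58.])), (358, 230, array([ 454., -233.,    4.]))]
```

View pics/rect10.png

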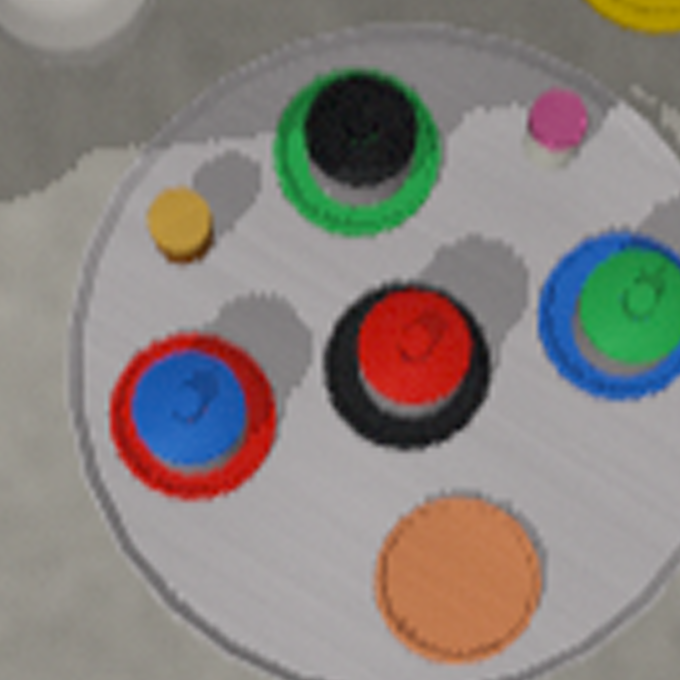

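```bash
sed -i 's/Y0=170/Y0=150/' meas.py
python3 - <<'E'
from plant import r
from meas import *
p=r.read_camera("top")
print("slot blue",circ(p,"blue",10,(581,-140),42).tolist(), "black", circ(p,"black",10,(556,-33),44).tolist())
K=dict(red=(558,-35),blue=(530,73),green=(578,-142),black=(663,-10))
for z in (51,55):
  for k,v in K.items(): print("lid",z,k,circ(p,k,z,v,27.5).tolist())
s=r.state();print(s["ee_pos"],s["tool_rot"])
from scipy.spatial.transform import Rotation as Ro
R=Ro.from_euler("xyz",s["tool_rot"]).as_matrix()
print(R.round(4).tolist(), R.T@(np.array([558,-35.5,130])-s["ee_pos"]), s["tool_rot"][2]-np.pi/2)
E
```

```text
slot blue [581.9, -140.5, 41.2, 0.2] black [556.4, -33.5, 40.2, 1.0]
lid 51 red [558.5, -35.6, 27.9, 0.2]
lid 51 blue [528.2, 72.5, 26.5, 0.2]
lid 51 green [577.4, -141.9, 26.9, 0.3]
lid 51 black [662.0, -9.9, 26.5, 0.2]
lid 55 red [557.7, -35.5, 27.7, 0.2]
lid 55 blue [527.5, 72.2, 26.3, 0.3]
lid 55 green [576.5, -141.3, 26.8, 0.3]
lid 55 black [660.8, -9.9, 26.4, 0.2]
[241.58070306 603.42475115 231.27997276] [-3.14158002e+00  5.83983847e-05  2.76083190e+00]
[[-0.9284, 0.3716, 0.0], [0.3716, 0.9284, -0.0], [-0.0001, -0.0, -1.0]] [-531.19371444 -475.57517271  101.31700168] 1.1900355730703214
```

Call:
arm_command --targets '[{"linear":[-53.1,-47.6,10.1],"turn":[0,0,1.19],"jaw":1},{"linear":[-53.1,-47.6,10.1],"turn":[0,0,1.19],"jaw":1},{"linear":[-53.1,-47.6,10.1],"turn":[0,0,1.19],"jaw":1},{"linear":[-53.1,-47.6,10.1],"turn":[0,0,1.19],"jaw":1},{"linear":[-53.1,-47.6,10.1],"turn":[0,0,1.19],"jaw":1},{"linear":[-53.1,-47.6,10.1],"turn":[0,0,1.19],"jaw":1},{"linear":[-53.1,-47.6,10.1],"turn":[0,0,1.19],"jaw":1},{"linear":[-53.1,-47.6,10.1],"turn":[0,0,1.19],"jaw":1},{"linear":[-53.1,-47.6,10.1],"turn":[0,0,1.19],"jaw":1},{"linear":[-53.1,-47.6,10.1],"turn":[0,0,1.19],"jaw":1},{"linear":[-53.1,-47.6,10.1],"turn":[0,0,1.19],"jaw":1},{"linear":[-53.1,-47.6,10.1],"turn":[0,0,1.19],"jaw":1},{"linear":[-53.1,-47.6,10.1],"turn":[0,0,1.19],"jaw":1},{"linear":[-53.1,-47.6,10.1],"turn":[0,0,1.19],"jaw":1},{"linear":[-53.1,-47.6,10.1],"turn":[0,0,1.19],"jaw":1},{"linear":[-53.1,-47.6,10.1],"turn":[0,0,1.19],"jaw":1},{"linear":[-53.1,-47.6,10.1],"turn":[0,0,1.19],"jaw":1},{"linear":[-53.1,-47.6,10.1],"turn":[0,0,1.19],"jaw":1},{"linear":[-53.1,-47.6,10.1],"turn":[0,0,1.19],"jaw":1},{"linear":[-53.1,-47.6,10.1],"turn":[0,0,1.19],"jaw":1}]'

```text
t: 3.02
ee_pos: [557.5, -36.1, 130.1]
tool_rot: [-3.141, -0.0, 1.569]
contact_force: [-0.1, 0.2, 0.6]
opening: 85.5
```

Run:
```python
from plant import r
from meas import *
s=r.state();print(s["ee_pos"],s["tool_rot"],s["joint_pos"].round(2))
p=r.read_camera("wrist")
im=p["frame"].copy()
for X in [(557.5,-35.5,66),(581.9,-140.5,10),(531.8,73.7,10),(663.6,-8.2,10),(449.8,-58.7,10),(669,-104,48)]:
    u=proj(p,X);print(u.round())
    cv2.circle(im,tuple(int(a) for a in u),3,(255,0,255),-1)
cv2.imwrite("pics/w1.png",im)
cv2.imwrite("pics/s1.png",r.read_camera("side")["frame"])
```

```text
[557.54252148 -36.12928471 130.12449844] [-3.14114766e+00 -1.84942300e-04  1.56928618e+00] [-0.29  0.54  0.36  1.88 -0.26  0.77  0.22]
[278. 222.]
[303. 303.]
[244.  63.]
[403. 169.]
[158. 225.]
[413. 292.]
```

View pics/w1.png

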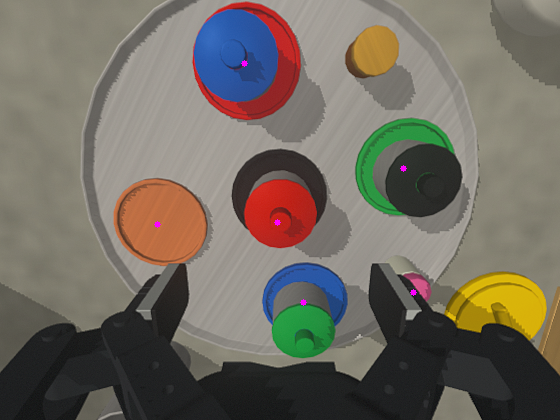

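View pics/s1.png

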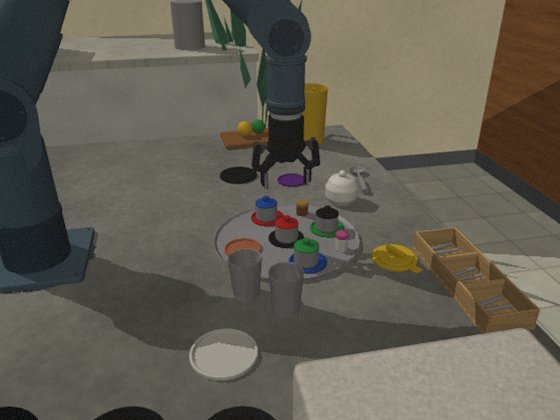

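Call:
arm_command --targets '[{"linear":[0,0,3],"turn":[0,0,0],"jaw":1},{"linear":[0,0,6],"turn":[0,0,0],"jaw":1},{"linear":[0,0,8.5],"turn":[0,0,0],"jaw":1},{"linear":[0,0,10],"turn":[0,0,0],"jaw":1},{"linear":[0,0,11],"turn":[0,0,0],"jaw":1},{"linear":[0,0,11.9],"turn":[0,0,0],"jaw":1},{"linear":[0,0,11.9],"turn":[0,0,0],"jaw":1},{"linear":[0,0,11.9],"turn":[0,0,0],"jaw":1}]'

```text
t: 3.78
ee_pos: [558.0, -35.3, 11.7]
tool_rot: [3.141, -0.0, 1.572]
contact_force: [0.3, -0.1, 0.7]
opening: 85.6
```

Call:
arm_command --targets '[{"linear":[0,0,0],"turn":[0,0,0],"jaw":-1},{"linear":[0,0,0],"turn":[0,0,0],"jaw":-1},{"linear":[0,0,0],"turn":[0,0,0],"jaw":-1},{"linear":[0,0,0],"turn":[0,0,0],"jaw":-1},{"linear":[0,0,0],"turn":[0,0,0],"jaw":-1},{"linear":[0,0,0],"turn":[0,0,0],"jaw":-1},{"linear":[0,0,0],"turn":[0,0,0],"jaw":-1},{"linear":[0,0,0],"turn":[0,0,0],"jaw":-1},{"linear":[0,0,0],"turn":[0,0,0],"jaw":-1},{"linear":[0,0,0],"turn":[0,0,0],"jaw":-1}]'

```text
t: 4.62
ee_pos: [558.5, -35.8, 12.6]
tool_rot: [3.14, -0.0, 1.571]
contact_force: [-1.2, -0.1, 6.9]
opening: 53.1
```

Call:
arm_command --targets '[{"linear":[0,0,-1],"turn":[0,0,0],"jaw":-1},{"linear":[0,0,-3],"turn":[0,0,0],"jaw":-1},{"linear":[0,0,-6],"turn":[0,0,0],"jaw":-1},{"linear":[0,0,-9],"turn":[0,0,0],"jaw":-1},{"linear":[0,0,-10],"turn":[0,0,0],"jaw":-1},{"linear":[0,0,-10],"turn":[0,0,0],"jaw":-1}]'

```text
t: 5.12
ee_pos: [559.8, -35.9, 114.4]
tool_rot: [3.136, -0.0, 1.571]
contact_force: [1.5, -0.1, -1.5]
opening: 52.7
```

Run:
```python
from plant import r
import cv2,numpy as np
print(r.state()["opening"])
a=r.read_camera("wrist")["frame"];b=r.read_camera("side")["frame"][100:310,150:430]
cv2.imwrite("pics/ws2.png",np.hstack([cv2.resize(a,(400,300)),cv2.resize(b,(400,300))]))
```

```text
52.70342329784383
```

View pics/ws2.png

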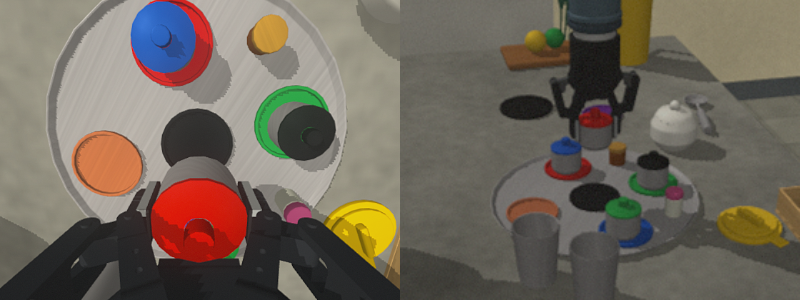

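The red katori is lifted upright between the pads (wrist view about (200,215), side inset about (596,125)).

Call:
arm_command --targets '[{"linear":[-0.6,-2.7,0],"turn":[0,0,0],"jaw":-1},{"linear":[-1.2,-5.6,0],"turn":[0,0,0],"jaw":-1},{"linear":[-1.8,-8.5,0],"turn":[0,0,0],"jaw":-1},{"linear":[-2.3,-10.8,0],"turn":[0,0,0],"jaw":-1},{"linear":[-2.3,-10.8,0],"turn":[0,0,0],"jaw":-1},{"linear":[-2.3,-10.8,0],"turn":[0,0,0],"jaw":-1},{"linear":[-2.3,-10.8,3],"turn":[0,0,0],"jaw":-1},{"linear":[-2.3,-10.8,6],"turn":[0,0,0],"jaw":-1},{"linear":[-2.3,-10.8,8],"turn":[0,0,0],"jaw":-1},{"linear":[-2.3,-10.8,8.8],"turn":[0,0,0],"jaw":-1},{"linear":[-2.3,-10.8,9.4],"turn":[0,0,0],"jaw":-1},{"linear":[-2.3,-10.8,9.8],"turn":[0,0,0],"jaw":-1},{"linear":[-2.3,-10.8,10],"turn":[0,0,0],"jaw":-1},{"linear":[-2.3,-10.8,10],"turn":[0,0,0],"jaw":-1},{"linear":[-2.3,-10.8,10],"turn":[0,0,0],"jaw":-1}]'

```text
t: 6.47
ee_pos: [450.2, -58.8, 12.6]
tool_rot: [3.141, -0.001, 1.571]
contact_force: [-3.0, -0.5, 9.1]
opening: 52.7
```

Call:
arm_command --targets '[{"linear":[0,0,0],"turn":[0,0,0],"jaw":1},{"linear":[0,0,0],"turn":[0,0,0],"jaw":1},{"linear":[0,0,0],"turn":[0,0,0],"jaw":1},{"linear":[0,0,0],"turn":[0,0,0],"jaw":1},{"linear":[0,0,0],"turn":[0,0,0],"jaw":1},{"linear":[0,0,0],"turn":[0,0,0],"jaw":1},{"linear":[0,0,0],"turn":[0,0,0],"jaw":1},{"linear":[0,0,-2],"turn":[0,0,0],"jaw":1},{"linear":[0,0,-5],"turn":[0,0,0],"jaw":1},{"linear":[0,0,-8],"turn":[0,0,0],"jaw":1},{"linear":[0,0,-11],"turn":[0,0,0],"jaw":1},{"linear":[0,0,-12],"turn":[0,0,0],"jaw":1},{"linear":[2.5,10.5,-12],"turn":[0,0,0],"jaw":1},{"linear":[4.9,21.2,-12],"turn":[0,0,0],"jaw":1},{"linear":[4.9,21.2,-12],"turn":[0,0,0],"jaw":1},{"linear":[4.9,21.2,-12],"turn":[0,0,0],"jaw":1},{"linear":[4.9,21.2,-12],"turn":[0,0,0],"jaw":1},{"linear":[4.9,21.2,-12],"turn":[0,0,0],"jaw":1},{"linear":[4.9,21.2,-12],"turn":[0,0,0],"jaw":1},{"linear":[4.9,21.2,-12],"turn":[0,0,0],"jaw":1}]'

```text
t: 8.13
ee_pos: [660.9, -10.0, 130.0]
tool_rot: [-3.14, 0.0, 1.571]
contact_force: [-0.6, -0.5, -0.2]
opening: 85.4
```

Run:
```python
from plant import r
from meas import *
s=r.state();print(s["t"],s["ee_pos"],s["tool_rot"])
p=r.read_camera("top")
print("red",circ(p,"red",51,(450,-59),27.5).tolist())
b=r.read_camera("side")["frame"][100:310,150:430]
cv2.imwrite("pics/ts3.png",np.hstack([cv2.resize(p["frame"][90:270,190:430],(400,300)),cv2.resize(b,(400,300))]))
```

```text
8.1333 [660.87630048  -9.9719902  130.00361457] [-3.13952920e+00  4.18093376e-04  1.57101838e+00]
red [449.5, -58.5, 27.0, 0.2]
```

View pics/ts3.png

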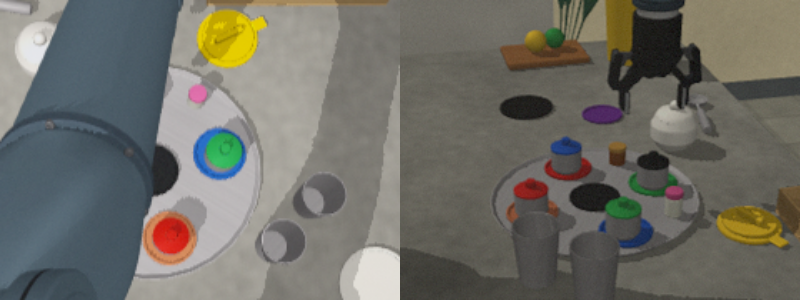

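Red is parked in the copper slot, flat and centred (measured (449.5,-58.5)). Next is black.

Call:
arm_command --targets '[{"linear":[0,0,3],"turn":[0,0,0],"jaw":1},{"linear":[0,0,6],"turn":[0,0,0],"jaw":1},{"linear":[0,0,8.5],"turn":[0,0,0],"jaw":1},{"linear":[0,0,10],"turn":[0,0,0],"jaw":1},{"linear":[0,0,11],"turn":[0,0,0],"jaw":1},{"linear":[0,0,11.9],"turn":[0,0,0],"jaw":1},{"linear":[0,0,11.9],"turn":[0,0,0],"jaw":1},{"linear":[0,0,11.9],"turn":[0,0,0],"jaw":1},{"linear":[0,0,11.9],"turn":[0,0,0],"jaw":-1},{"linear":[0,0,11.9],"turn":[0,0,0],"jaw":-1},{"linear":[0,0,11.9],"turn":[0,0,0],"jaw":-1},{"linear":[0,0,11.9],"turn":[0,0,0],"jaw":-1},{"linear":[0,0,11.9],"turn":[0,0,0],"jaw":-1},{"linear":[0,0,11.9],"turn":[0,0,0],"jaw":-1},{"linear":[0,0,11.9],"turn":[0,0,0],"jaw":-1},{"linear":[0,0,11.9],"turn":[0,0,0],"jaw":-1},{"linear":[0,0,11.9],"turn":[0,0,0],"jaw":-1},{"linear":[0,0,11.9],"turn":[0,0,0],"jaw":-1}]'

```text
t: 9.73
ee_pos: [662.6, -9.8, 13.9]
tool_rot: [3.14, -0.0, 1.571]
contact_force: [-0.9, 0.2, 6.6]
opening: 52.7
```

Call:
arm_command --targets '[{"linear":[0,0,-1],"turn":[0,0,0],"jaw":-1},{"linear":[0,0,-3],"turn":[0,0,0],"jaw":-1},{"linear":[0,0,-6],"turn":[0,0,0],"jaw":-1},{"linear":[0,0,-9],"turn":[0,0,0],"jaw":-1},{"linear":[0,0,-10],"turn":[0,0,0],"jaw":-1},{"linear":[-0.6,-2.7,-10],"turn":[0,0,0],"jaw":-1},{"linear":[-1.2,-5.6,-10],"turn":[0,0,0],"jaw":-1},{"linear":[-1.9,-8.5,-10],"turn":[0,0,0],"jaw":-1},{"linear":[-2.4,-10.5,-10],"turn":[0,0,0],"jaw":-1},{"linear":[-2.4,-10.5,-10],"turn":[0,0,0],"jaw":-1},{"linear":[-2.4,-10.5,-10],"turn":[0,0,0],"jaw":-1},{"linear":[-2.4,-10.5,-7],"turn":[0,0,0],"jaw":-1},{"linear":[-2.4,-10.5,-4],"turn":[0,0,0],"jaw":-1},{"linear":[-2.4,-10.5,-2],"turn":[0,0,0],"jaw":-1},{"linear":[-2.4,-10.5,-1.2],"turn":[0,0,0],"jaw":-1},{"linear":[-2.4,-10.5,-0.6],"turn":[0,0,0],"jaw":-1},{"linear":[-2.4,-10.5,-0.2],"turn":[0,0,0],"jaw":-1},{"linear":[-2.4,-10.5,0],"turn":[0,0,0],"jaw":-1},{"linear":[-2.4,-10.5,0],"turn":[0,0,0],"jaw":-1},{"linear":[-2.4,-10.5,0],"turn":[0,0,0],"jaw":-1}]'

```text
t: 11.4
ee_pos: [557.9, -33.8, 13.8]
tool_rot: [3.139, -0.0, 1.571]
contact_force: [-1.9, 1.0, 5.7]
opening: 52.7
```

Call:
arm_command --targets '[{"linear":[0,0,0],"turn":[0,0,0],"jaw":1},{"linear":[0,0,0],"turn":[0,0,0],"jaw":1},{"linear":[0,0,0],"turn":[0,0,0],"jaw":1},{"linear":[0,0,0],"turn":[0,0,0],"jaw":1},{"linear":[0,0,0],"turn":[0,0,0],"jaw":1},{"linear":[0,0,0],"turn":[0,0,0],"jaw":1},{"linear":[0,0,0],"turn":[0,0,0],"jaw":1},{"linear":[0,0,-2],"turn":[0,0,0],"jaw":1},{"linear":[0,0,-5],"turn":[0,0,0],"jaw":1},{"linear":[0,0,-8],"turn":[0,0,0],"jaw":1},{"linear":[0,0,-11],"turn":[0,0,0],"jaw":1},{"linear":[0,0,-12],"turn":[0,0,0],"jaw":1},{"linear":[-5,1,-12],"turn":[0,0,0],"jaw":1},{"linear":[-10.8,2,-12],"turn":[0,0,0],"jaw":1},{"linear":[-10.8,2,-12],"turn":[0,0,0],"jaw":1},{"linear":[-10.8,2,-12],"turn":[0,0,0],"jaw":1},{"linear":[-10.8,2,-12],"turn":[0,0,0],"jaw":1},{"linear":[-10.8,2,-12],"turn":[0,0,0],"jaw":1}]'

```text
t: 12.9
ee_pos: [576.3, -140.9, 131.7]
tool_rot: [-3.141, -0.001, 1.571]
contact_force: [1.0, 1.1, 0.3]
opening: 85.3
```

Run:
```python
from plant import r
from meas import *
s=r.state();print(s["t"],s["ee_pos"],s["tool_rot"])
p=r.read_camera("side")
w=r.read_camera("wrist")
for d in r.look_for("black_katori_center",p)[:1]+r.look_for("green_katori_center",p)[:1]: print(d["xy"],ray(p,d["xy"],45))
cv2.imwrite("pics/ts4.png",np.hstack([cv2.resize(w["frame"],(400,300)),cv2.resize(p["frame"][100:310,150:430],(400,300))]))
```

```text
12.9 [ 576.26694685 -140.86588761  131.668776  ] [-3.14051208e+00 -1.00257773e-03  1.57115200e+00]
[230.1, 248.4] [ 420.18781288 -114.1617951    45.        ]
[302.5, 252.0] [ 568.3001691  -160.50990686   45.        ]
```

View pics/ts4.png

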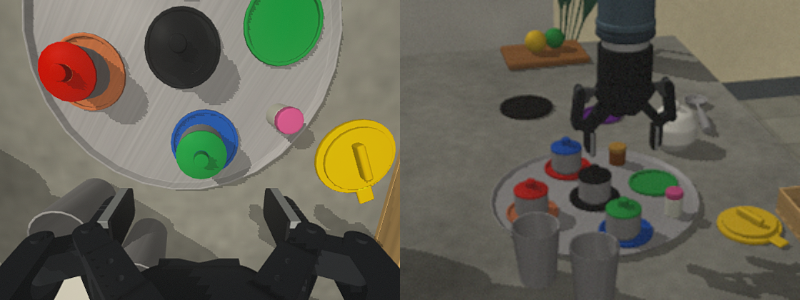

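Black is in the middle black slot, and green is under the gripper.

Call:
arm_command --targets '[{"linear":[0,0,3],"turn":[0,0,0],"jaw":1},{"linear":[0,0,6],"turn":[0,0,0],"jaw":1},{"linear":[0,0,8.5],"turn":[0,0,0],"jaw":1},{"linear":[0,0,10],"turn":[0,0,0],"jaw":1},{"linear":[0,0,11],"turn":[0,0,0],"jaw":1},{"linear":[0,0,12.1],"turn":[0,0,0],"jaw":1},{"linear":[0,0,12.1],"turn":[0,0,0],"jaw":1},{"linear":[0,0,12.1],"turn":[0,0,0],"jaw":1},{"linear":[0,0,12.1],"turn":[0,0,0],"jaw":-1},{"linear":[0,0,12.1],"turn":[0,0,0],"jaw":-1},{"linear":[0,0,12.1],"turn":[0,0,0],"jaw":-1},{"linear":[0,0,12.1],"turn":[0,0,0],"jaw":-1},{"linear":[0,0,12.1],"turn":[0,0,0],"jaw":-1},{"linear":[0,0,12.1],"turn":[0,0,0],"jaw":-1},{"linear":[0,0,12.1],"turn":[0,0,0],"jaw":-1},{"linear":[0,0,12.1],"turn":[0,0,0],"jaw":-1},{"linear":[0,0,12.1],"turn":[0,0,0],"jaw":-1},{"linear":[0,0,12.1],"turn":[0,0,0],"jaw":-1}]'

```text
t: 14.6
ee_pos: [577.5, -142.0, 12.5]
tool_rot: [3.14, 0.0, 1.571]
contact_force: [0.2, 0.9, 5.8]
opening: 52.9
```

Call:
arm_command --targets '[{"linear":[0,0,-1],"turn":[0,0,0],"jaw":-1},{"linear":[0,0,-3],"turn":[0,0,0],"jaw":-1},{"linear":[0,0,-6],"turn":[0,0,0],"jaw":-1},{"linear":[0,0,-9],"turn":[0,0,0],"jaw":-1},{"linear":[0,0,-10],"turn":[0,0,0],"jaw":-1},{"linear":[2.5,1.6,-10],"turn":[0,0,0],"jaw":-1},{"linear":[5.4,3.5,-10],"turn":[0,0,0],"jaw":-1},{"linear":[8.4,5.5,-10],"turn":[0,0,0],"jaw":-1},{"linear":[11.4,7.4,-10],"turn":[0,0,0],"jaw":-1},{"linear":[13.4,8.7,-10],"turn":[0,0,0],"jaw":-1},{"linear":[13.4,8.7,-10],"turn":[0,0,0],"jaw":-1},{"linear":[13.4,8.7,-10],"turn":[0,0,0],"jaw":-1},{"linear":[13.4,8.7,-7],"turn":[0,0,0],"jaw":-1},{"linear":[13.4,8.7,-4],"turn":[0,0,0],"jaw":-1},{"linear":[13.4,8.7,-2],"turn":[0,0,0],"jaw":-1},{"linear":[13.4,8.7,-1.2],"turn":[0,0,0],"jaw":-1},{"linear":[13.4,8.7,-0.6],"turn":[0,0,0],"jaw":-1},{"linear":[13.4,8.7,-0.2],"turn":[0,0,0],"jaw":-1},{"linear":[13.4,8.7,0],"turn":[0,0,0],"jaw":-1},{"linear":[13.4,8.7,0],"turn":[0,0,0],"jaw":-1}]'

```text
t: 16.27
ee_pos: [664.5, -8.5, 12.8]
tool_rot: [3.14, 0.0, 1.57]
contact_force: [0.2, -0.6, -0.9]
opening: 52.6
```

Call:
arm_command --targets '[{"linear":[0,0,0],"turn":[0,0,0],"jaw":-1},{"linear":[0,0,0],"turn":[0,0,0],"jaw":1},{"linear":[0,0,0],"turn":[0,0,0],"jaw":1},{"linear":[0,0,0],"turn":[0,0,0],"jaw":1},{"linear":[0,0,0],"turn":[0,0,0],"jaw":1},{"linear":[0,0,0],"turn":[0,0,0],"jaw":1},{"linear":[0,0,0],"turn":[0,0,0],"jaw":1},{"linear":[0,0,-2],"turn":[0,0,0],"jaw":1},{"linear":[0,0,-5],"turn":[0,0,0],"jaw":1},{"linear":[0,0,-8],"turn":[0,0,0],"jaw":1},{"linear":[0,0,-11],"turn":[0,0,0],"jaw":1},{"linear":[0,0,-12],"turn":[0,0,0],"jaw":1},{"linear":[4,-6.8,-12],"turn":[0,0,0],"jaw":1},{"linear":[8,-13.6,-12],"turn":[0,0,0],"jaw":1},{"linear":[8,-13.6,-12],"turn":[0,0,0],"jaw":1},{"linear":[8,-13.6,-12],"turn":[0,0,0],"jaw":1},{"linear":[8,-13.6,-12],"turn":[0,0,0],"jaw":1},{"linear":[8,-13.6,-12],"turn":[0,0,0],"jaw":1},{"linear":[8,-13.6,-12],"turn":[0,0,0],"jaw":1}]'

```text
t: 17.85
ee_pos: [528.4, 71.9, 131.5]
tool_rot: [3.14, 0.0, 1.571]
contact_force: [0.6, 0.4, -0.3]
opening: 85.0
```

Run:
```python
from plant import r
from meas import *
s=r.state();print(s["t"],s["ee_pos"],s["tool_rot"])
p=r.read_camera("side")
w=r.read_camera("wrist")
cv2.imwrite("pics/ts5.png",np.hstack([cv2.resize(w["frame"],(400,300)),cv2.resize(p["frame"][100:310,150:430],(400,300))]))
```

```text
17.85 [528.42154383  71.9438506  131.48843162] [3.14044267e+00 2.33373481e-04 1.57083338e+00]
```

View pics/ts5.png

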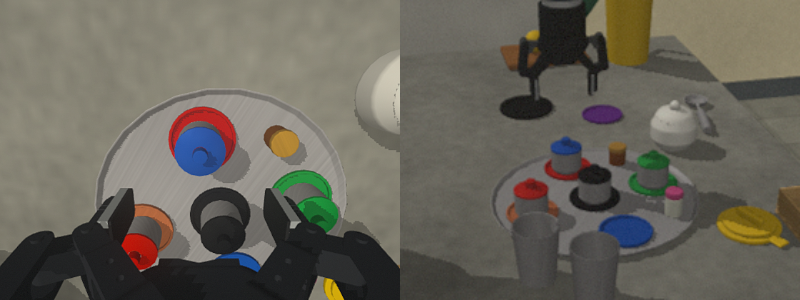

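Green is in the green slot, and the salt shaker stands untouched (side inset about (674,200)). Next is blue.

Call:
arm_command --targets '[{"linear":[0,0,3],"turn":[0,0,0],"jaw":1},{"linear":[0,0,6],"turn":[0,0,0],"jaw":1},{"linear":[0,0,8.5],"turn":[0,0,0],"jaw":1},{"linear":[0,0,10],"turn":[0,0,0],"jaw":1},{"linear":[0,0,11],"turn":[0,0,0],"jaw":1},{"linear":[0,0,12],"turn":[0,0,0],"jaw":1},{"linear":[0,0,12],"turn":[0,0,0],"jaw":1},{"linear":[0,0,12],"turn":[0,0,0],"jaw":1},{"linear":[0,0,12],"turn":[0,0,0],"jaw":-1},{"linear":[0,0,12],"turn":[0,0,0],"jaw":-1},{"linear":[0,0,12],"turn":[0,0,0],"jaw":-1},{"linear":[0,0,12],"turn":[0,0,0],"jaw":-1},{"linear":[0,0,12],"turn":[0,0,0],"jaw":-1},{"linear":[0,0,12],"turn":[0,0,0],"jaw":-1},{"linear":[0,0,12],"turn":[0,0,0],"jaw":-1},{"linear":[0,0,12],"turn":[0,0,0],"jaw":-1},{"linear":[0,0,12],"turn":[0,0,0],"jaw":-1},{"linear":[0,0,12],"turn":[0,0,0],"jaw":-1}]'

```text
t: 19.45
ee_pos: [528.6, 72.4, 12.6]
tool_rot: [3.14, -0.001, 1.571]
contact_force: [-0.9, -1.1, 8.1]
opening: 52.9
```

Call:
arm_command --targets '[{"linear":[0,0,-1],"turn":[0,0,0],"jaw":-1},{"linear":[0,0,-3],"turn":[0,0,0],"jaw":-1},{"linear":[0,0,-6],"turn":[0,0,0],"jaw":-1},{"linear":[0,0,-9],"turn":[0,0,0],"jaw":-1},{"linear":[0,0,-11],"turn":[0,0,0],"jaw":-1},{"linear":[0,0,-12],"turn":[0,0,0],"jaw":-1},{"linear":[-2,0.5,-12],"turn":[0,0,0],"jaw":-1},{"linear":[-5,1.3,-12],"turn":[0,0,0],"jaw":-1},{"linear":[-8,2,-12],"turn":[0,0,0],"jaw":-1},{"linear":[-11,2.8,-12],"turn":[0,0,0],"jaw":-1},{"linear":[-14,3.6,-12],"turn":[0,0,0],"jaw":-1},{"linear":[-17,4.3,-12],"turn":[0,0,0],"jaw":-1},{"linear":[-20,5.1,-12],"turn":[0,0,0],"jaw":-1},{"linear":[-21.3,5.4,-12],"turn":[0,0,0],"jaw":-1},{"linear":[-21.3,5.4,-12],"turn":[0,0,0],"jaw":-1},{"linear":[-21.3,5.4,-12],"turn":[0,0,0],"jaw":-1}]'

```text
t: 20.78
ee_pos: [581.0, -140.9, 130.8]
tool_rot: [-3.14, -0.001, 1.569]
contact_force: [0.2, 0.5, -1.5]
opening: 52.8
```

Call:
arm_command --targets '[{"linear":[0,0,3],"turn":[0,0,0],"jaw":-1},{"linear":[0,0,6],"turn":[0,0,0],"jaw":-1},{"linear":[0,0,9],"turn":[0,0,0],"jaw":-1},{"linear":[0,0,10.6],"turn":[0,0,0],"jaw":-1},{"linear":[0,0,11.2],"turn":[0,0,0],"jaw":-1},{"linear":[0,0,11.7],"turn":[0,0,0],"jaw":-1},{"linear":[0,0,12],"turn":[0,0,0],"jaw":-1},{"linear":[0,0,12],"turn":[0,0,0],"jaw":-1},{"linear":[0,0,12],"turn":[0,0,0],"jaw":-1}]'

```text
t: 21.53
ee_pos: [582.9, -140.3, 12.8]
tool_rot: [3.139, 0.0, 1.572]
contact_force: [0.6, 0.7, -1.8]
opening: 53.1
```

Call:
arm_command --targets '[{"linear":[0,0,0],"turn":[0,0,0],"jaw":-1},{"linear":[0,0,0],"turn":[0,0,0],"jaw":1},{"linear":[0,0,0],"turn":[0,0,0],"jaw":1},{"linear":[0,0,0],"turn":[0,0,0],"jaw":1},{"linear":[0,0,0],"turn":[0,0,0],"jaw":1},{"linear":[0,0,0],"turn":[0,0,0],"jaw":1},{"linear":[0,0,0],"turn":[0,0,0],"jaw":1},{"linear":[0,0,-2],"turn":[0,0,0],"jaw":1},{"linear":[0,0,-5],"turn":[0,0,0],"jaw":1},{"linear":[0,0,-8],"turn":[0,0,0],"jaw":1},{"linear":[0,0,-11],"turn":[0,0,0],"jaw":1},{"linear":[0,0,-12],"turn":[0,0,0],"jaw":1},{"linear":[4.1,-6.6,-12],"turn":[0,0,0],"jaw":1},{"linear":[8.2,-13.2,-12],"turn":[0,0,0],"jaw":1},{"linear":[8.2,-13.2,-12],"turn":[0,0,0],"jaw":1},{"linear":[8.2,-13.2,-12],"turn":[0,0,0],"jaw":1},{"linear":[8.2,-13.2,-12],"turn":[0,0,0],"jaw":1},{"linear":[8.2,-13.2,-12],"turn":[0,0,0],"jaw":1},{"linear":[8.2,-13.2,-12],"turn":[0,0,0],"jaw":1}]'

```text
t: 23.12
ee_pos: [450.8, -59.1, 131.5]
tool_rot: [3.14, 0.0, 1.571]
contact_force: [0.7, 0.6, 1.5]
opening: 85.3
```

Run:
```python
from plant import r
from meas import *
s=r.state();print(s["t"],s["ee_pos"],s["tool_rot"])
p=r.read_camera("side")
w=r.read_camera("wrist")
cv2.imwrite("pics/ts6.png",np.hstack([cv2.resize(w["frame"],(400,300)),cv2.resize(p["frame"][100:310,150:430],(400,300))]))
```

```text
23.1167 [450.75794355 -59.09744565 131.54034793] [3.14003066e+00 3.78171712e-04 1.57096109e+00]
```

View pics/ts6.png

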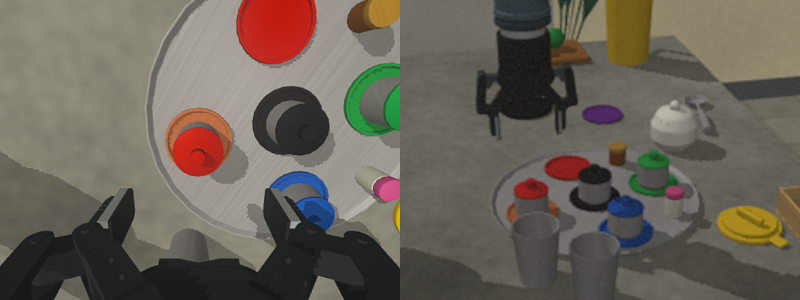

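Blue is in the blue slot and the red slot is empty. Last is red.

Call:
arm_command --targets '[{"linear":[0,0,3],"turn":[0,0,0],"jaw":1},{"linear":[0,0,6],"turn":[0,0,0],"jaw":1},{"linear":[0,0,8.5],"turn":[0,0,0],"jaw":1},{"linear":[0,0,10],"turn":[0,0,0],"jaw":1},{"linear":[0,0,11],"turn":[0,0,0],"jaw":1},{"linear":[0,0,12],"turn":[0,0,0],"jaw":1},{"linear":[0,0,12],"turn":[0,0,0],"jaw":1},{"linear":[0,0,12],"turn":[0,0,0],"jaw":1},{"linear":[0,0,12],"turn":[0,0,0],"jaw":-1},{"linear":[0,0,12],"turn":[0,0,0],"jaw":-1},{"linear":[0,0,12],"turn":[0,0,0],"jaw":-1},{"linear":[0,0,12],"turn":[0,0,0],"jaw":-1},{"linear":[0,0,12],"turn":[0,0,0],"jaw":-1},{"linear":[0,0,12],"turn":[0,0,0],"jaw":-1},{"linear":[0,0,12],"turn":[0,0,0],"jaw":-1},{"linear":[0,0,12],"turn":[0,0,0],"jaw":-1},{"linear":[0,0,12],"turn":[0,0,0],"jaw":-1},{"linear":[0,0,12],"turn":[0,0,0],"jaw":-1}]'

```text
t: 24.72
ee_pos: [450.3, -58.8, 12.4]
tool_rot: [3.14, -0.0, 1.571]
contact_force: [-1.3, 0.5, 11.0]
opening: 52.9
```

Call:
arm_command --targets '[{"linear":[0,0,-1],"turn":[0,0,0],"jaw":-1},{"linear":[0,0,-3],"turn":[0,0,0],"jaw":-1},{"linear":[0,0,-6],"turn":[0,0,0],"jaw":-1},{"linear":[0,0,-9],"turn":[0,0,0],"jaw":-1},{"linear":[0,0,-10],"turn":[0,0,0],"jaw":-1},{"linear":[2.5,1.5,-10],"turn":[0,0,0],"jaw":-1},{"linear":[5.4,3.3,-10],"turn":[0,0,0],"jaw":-1},{"linear":[8.4,5.2,-10],"turn":[0,0,0],"jaw":-1},{"linear":[11.3,7,-10],"turn":[0,0,0],"jaw":-1},{"linear":[13.2,8.2,-10],"turn":[0,0,0],"jaw":-1},{"linear":[13.2,8.2,-10],"turn":[0,0,0],"jaw":-1},{"linear":[13.2,8.2,-10],"turn":[0,0,0],"jaw":-1},{"linear":[13.2,8.2,-7],"turn":[0,0,0],"jaw":-1},{"linear":[13.2,8.2,-4],"turn":[0,0,0],"jaw":-1},{"linear":[13.2,8.2,-2],"turn":[0,0,0],"jaw":-1},{"linear":[13.2,8.2,-1.2],"turn":[0,0,0],"jaw":-1},{"linear":[13.2,8.2,-0.6],"turn":[0,0,0],"jaw":-1},{"linear":[13.2,8.2,-0.2],"turn":[0,0,0],"jaw":-1},{"linear":[13.2,8.2,0],"turn":[0,0,0],"jaw":-1},{"linear":[13.2,8.2,0],"turn":[0,0,0],"jaw":-1}]'

```text
t: 26.38
ee_pos: [532.3, 72.7, 12.6]
tool_rot: [3.14, -0.0, 1.57]
contact_force: [-0.8, -0.6, -1.3]
opening: 53.1
```

Call:
arm_command --targets '[{"linear":[0,0,0],"turn":[0,0,0],"jaw":-1},{"linear":[0,0,0],"turn":[0,0,0],"jaw":1},{"linear":[0,0,0],"turn":[0,0,0],"jaw":1},{"linear":[0,0,0],"turn":[0,0,0],"jaw":1},{"linear":[0,0,0],"turn":[0,0,0],"jaw":1},{"linear":[0,0,0],"turn":[0,0,0],"jaw":1},{"linear":[0,0,0],"turn":[0,0,0],"jaw":1},{"linear":[0,0,-2],"turn":[0,0,0],"jaw":1},{"linear":[0,0,-5],"turn":[0,0,0],"jaw":1},{"linear":[0,0,-8],"turn":[0,0,0],"jaw":1},{"linear":[0,0,-11],"turn":[0,0,0],"jaw":1},{"linear":[0,0,-15],"turn":[0,0,0],"jaw":1},{"linear":[30,-6,-20],"turn":[0,0,0],"jaw":1},{"linear":[30,-6,-20],"turn":[0,0,0],"jaw":1},{"linear":[30,-6,-20],"turn":[0,0,0],"jaw":1},{"linear":[30,-6,-20],"turn":[0,0,0],"jaw":1},{"linear":[30,-6,-20],"turn":[0,0,0],"jaw":1},{"linear":[30,-6,-20],"turn":[0,0,0],"jaw":1},{"linear":[30,-6,-20],"turn":[0,0,0],"jaw":1},{"linear":[30,-6,-20],"turn":[0,0,0],"jaw":1}]'

```text
t: 28.05
ee_pos: [468.9, 380.3, 211.9]
tool_rot: [-3.141, -0.004, 1.578]
contact_force: [-0.4, 0.3, -0.1]
opening: 85.5
```

Run:
```python
from plant import r
from meas import *
s=r.state();print(s["t"],s["ee_pos"],s["contact_force"])
p=r.read_camera("top")
K=dict(black=(556.5,-33.5),red=(531.8,73.7),green=(663.6,-8.2),blue=(581.8,-140.5))
for k,v in K.items(): print(k,v)
C=cloud(p)
for k,v in dict(K,salt=(669,-104),amber=(623,78)).items():
    d=np.hypot(C[...,0]-v[0],C[...,1]-v[1]); m=(d<40)&(C[...,2]>35)&(C[...,2]<80); q=C[m]
    print(k,q.mean(0).round(1),q.max(0).round(),m.sum())
b=r.read_camera("side")["frame"][100:310,150:430]
cv2.imwrite("pics/ts7.png",np.hstack([cv2.resize(p["frame"][90:270,190:430],(400,300)),cv2.resize(b,(400,300))]))
```

```text
28.05 [468.91160392 380.26677795 211.93747534] [-0.40464464  0.28160001 -0.07416545]
black (556.5, -33.5)
red (531.8, 73.7)
green (663.6, -8.2)
blue (581.8, -140.5)
black [556.1 -33.8  53.1] [584.  -8.  68.] 379
red [531.   72.8  53.1] [559. 100.  68.] 386
green [661.7  -8.   52.8] [692.  19.  67.] 370
blue [ 580.9 -138.4   53. ] [ 609. -113.   68.] 375
salt [ 668.9 -104.4   46.4] [684. -92.  52.] 103
amber [623.2  78.6  38.5] [638.  94.  42.] 117
```

View pics/ts7.png

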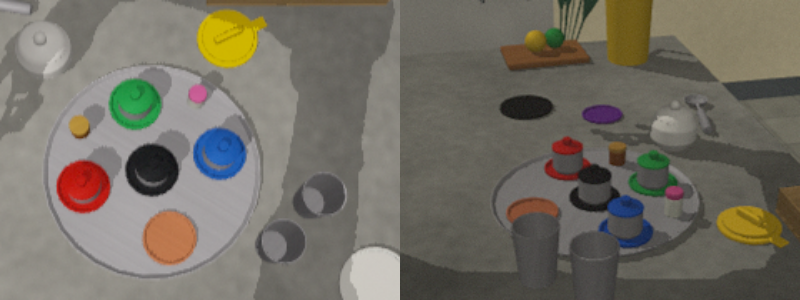

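All four katoris stand in slots of their own colour, within about 2 mm of centre. The copper slot is empty, the salt shaker hasn't moved and the arm is clear, so I'm handing in.

Run:
```python
from plant import r
print(r.finish_job(), r.state()["t"])
```

```text
the job is handed in; nothing more can be done
the job is handed in; nothing more can be done
```

The job is done and handed in at about 28 s, with each katori in the slot of its own lid's colour. I parked red in the copper slot, then moved black to the middle black slot, green to green, blue to blue and finally red to red.

- **Position:** the last top and side views and the depth data put each katori within about 2 mm of its slot's centre. All four have their lids at the height expected for standing flat.
- **Rest of the scene:** the copper slot is empty. The salt shaker was measured at its starting place, (669, -104), and so was the other small orange shaker. The arm is clear of everything.
- **Forces:** the forces reported at the end of each move were at most about 11 N. I did not log the peaks during the moves.
- **Black slot:** the network kept mistaking other discs for it. I took the small black well in the middle of the thali instead, and checked its size and position against the other four slots.

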